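# Put the short ends of brass stock back on their trays

## Robot

A 7-joint arm with a two-finger parallel gripper is mounted at the origin on the work surface. World frame = base frame: x ahead of the robot, y to its left, z up, the work surface at z = 0. Lengths are in m, angles in rad, forces in N, time in s.
With the tool pointing down it reaches from about 0.4 to 0.875 m from the base axis. Payload 6.5 kg.
Tool frame: the origin (TCP) lies at the very end of the fingers, on their centre line; the grasp point (between the pads) lies 19 mm behind it; z points along the fingers, y is the line along which they close (so a half turn about z gives the same grasp; the last joint's range is limited). The gripper opens to 88 mm and grips with 3 to 60 N. Pads are 18 mm wide; open, the fingers measure 123 mm over their backs; the gripper's body (75 mm by 187 mm) begins 45 mm behind the grasp point.
Start: joints at [1.09, 0.536, -0.004, 1.538, 0.003, 1.067, -0.071], TCP at [0.262, -0.595, 0.203] pointing down, gripper open.
Joint ranges: [-2.7, 2.7], [-0.37, 2.16], [-1.27, 1.26], [0.24, 2.4], [-1.31, 4.45], [0.19, 1.91], [-2.76, 2.76]. Speed limits (rad/s): [2.39, 2.39, 3.14, 3.14, 3.14, 3.14, 3.14].

## Interface

Orientations are given as a rotation vector (axis times angle).
In Python, from bench import robot gives the robot as it stands. The module is installed in compiled form; this text tells all that it offers.
- The arm moves only by the shell command python3 -m pendant 'ROWS'. ROWS is JSON, a list of rows, each a list of 3 entries, a list of its own where there are three numbers: the shift along the tool's x, y, z in units of 25 mm (1.0 is 25 mm), then the turn, a rotation vector about the tool's x, y, z in units of 5 degrees (1.0 is 5 degrees), then the finger opening in mm, from 0 to 88.1. In form: [[[dx, dy, dz], [ax, ay, az], grip], ...]. A call has exactly 10 rows; each row is the pose to reach, as a shift and turn from the pose commanded when the call began, along the tool's axes at that moment; what a row does not reach only later rows make up. A row lasts 1/12 s, in which the tool goes at most 41.7 mm and 7.16 degrees, less where a joint would pass 70% of its speed; a pose out of reach is approached as far as the arm can. A call with a gripper value outside its range is refused whole. The fingers move at their own pace and stop on an object; the grip force is fixed at half the most. Time passes only in rows, so rows that repeat a pose let the fingers close, or fill a call up. It gives the time, the measured TCP pose, the force, the opening and the grip force at its end, in the units of the state.
- robot.state(): the state, without advancing time (a new reading comes with each control period).
- robot.get_image(name): name is "scene" or "top" or "wrist"; returns a dict with "color" (420x560x3 uint8, red, green, blue), "fovy" (degrees; the focal length in pixels is half the picture's height over the tangent of half this angle, whatever the lens; pixels are square), "cx", "cy" (the principal point, pixels), "k1" (the pictures are not rectified: a ray, as slopes to the right and down, at radius r is drawn at 1 + k1 r^2 times it, then the intrinsics apply), "world_from_camera" (4x4, takes a point from camera to world coordinates); the wrist camera has in their place "T_tool_cam" (4x4, takes a point from camera to tool coordinates, whose origin is the TCP and whose axes are the flange's). Camera axes: x right, y down, z forward; pixel columns grow to the right and rows downward; lengths in m; the calibration is good to about 2 mm. A picture is of the moment at which its call begins: read the wrist's pose just before it. There is no depth.
- robot.close_job(): hands the job in; it is judged then, once.
Trained networks look in a picture, given as the dict that the camera call returned (one of the last four; its "shot" number tells which), for a name from the list of things; names that differ only in an ending like _2 or _b are one class to them, and where a whole thing is asked for, a point or a joint stands for the part that bears it (a point fixed in the world has none). Each returns a list of dicts, best first, with "conf" (0 to 1); they miss things now and then, are a little off and sometimes report something else, mostly with a low value. They report only what shows in the picture. A call takes as long as a camera call. They do not tell look-alikes from the thing itself.
- robot.find_in(picture, name): "position" ([x, y, z] in m, in world coordinates, good to about 4 mm: the middle of the surface that is visible of it).
The state is a dict: "time_s": time; "qpos": joint angles; "qd": joint speeds; "joint_torque": joint torques, N m; "eef_pos": TCP position; "tool_rot": TCP orientation; "contact_force": force on the tool from outside, world axes, zero at the start; "wrist_torque": the same for the moment, N m; "width": finger opening in m; "grasp_force": force on a finger pad.
Only numpy, scipy, OpenCV 4.12 (cv2) and the standard library are available. Lean on these libraries where they do the work, as an engineer would, in place of code of your own. Each camera call takes 0.05 s, during which the arm holds its last target. There are 200 camera calls.

## Task

Sort the five loose pieces of brass on the jeweller's bench back to where each kind is kept: the two square bars lying flat side by side in the empty tray, the two tube rings fully down on the two-post stand with one on each post, and the channel legs-down, nested between the two that lie legs-up in their tray, one of its legs seated in each of their troughs. Leave the red lid and the charcoal block where they are.

Things in the scene. Friction and masses are not known exactly. Their poses are not given: they have to be found in the camera images.
- channel: Loose brass channel (U section), 90 mm long (its x), 36 mm wide (y), 22 mm high (z), wall 3 mm all round, about 0.17 kg; it starts and stays legs-down with its web on top, so from above it is a plain 90 x 36 mm rectangle. Origin: centre of its underside, level with the ends of the legs; z up.
- bar_a: Loose square brass bar, 80 mm long (its x) and 18 x 18 mm, about 0.22 kg. Origin: centre of its underside. The two bars are alike and may go to either side of their tray.
- bar_b: The other square brass bar, the same as bar_a.
- ring_a: Loose ring cut from brass tube, standing on its end: 44 mm outside diameter, 37 mm bore, 20 mm high, about 0.075 kg. Origin: centre of its underside, on its axis (z up). The two rings are alike and either may go on either post.
- ring_b: The other brass tube ring, the same as ring_a.
- bar_tray: Fixed square shallow grey metal tray, empty at the start, for the bars: 126 x 126 mm outside, 118 x 118 mm inside, floor 4 mm thick, rim 16 mm above the bench. Origin: centre of its underside; x and y along its sides, z up.
- channel_tray: Fixed grey metal tray, 120 (x) x 84 mm (y), inside 112 x 76, floor 4, rim 16 mm up. In it two channels like the loose one lie legs-up along x, centre lines at y = +-18.5 mm; their leg tops are 26 mm above the bench, trough floors 7 mm, troughs 30 mm wide. The nested channel sits at y = 0 (10 mm play); let go with its legs between theirs, it settles the last 7 mm. Origin: centre of underside, z up.
- ring_stand: Fixed grey metal stand for tube rings: board 70 mm (its x) by 150 mm (y), 12 mm thick, with two upright posts 12 mm in diameter at x = 0, y = +38 and -38 mm, standing 40 mm above the board (tops 52 mm above the bench). Origin: centre of the board's underside, z up.
- red_lid: Red plastic jar lid, 82 mm across and 16 mm high, lying open side up on the bench to the robot's left; a bystander to leave alone. Origin: centre of its underside.
- charcoal: Black charcoal soldering block, 80 x 55 x 30 mm, lying on a 12 mm thick soldering board to the robot's right; a bystander to leave alone. Origin: centre of its underside.
There are look-alikes about, which are no part of the job. What is shaped like the ring_a but blue, green or purple is not meant.

How it is judged:
At the end, for the whole second after the job is handed in: Both bars flat on the bar tray's floor; one ring down on each post (within 5 mm of the board); the channel nested legs-down, leg ends within 5 mm of the trough floors, within 15 mm of the tray's centre line, 20 mm lengthwise and 0.25 rad; all released and at rest (x of bar_a in the frame of bar_tray between -0.035 and 0.035 m and y of bar_a in the frame of bar_tray between -0.055 and 0.055 m and z of bar_a in the frame of bar_tray between 0.001 and 0.016 m and angle between bar_a's own x axis and vertical between 1.47 and 1.67 rad and x of bar_b in the frame of bar_tray between -0.035 and 0.035 m and y of bar_b in the frame of bar_tray between -0.055 and 0.055 m and z of bar_b in the frame of bar_tray between 0.001 and 0.016 m and angle between bar_b's own x axis and vertical between 1.47 and 1.67 rad and ((x of ring_a in the frame of ring_stand between -0.015 and 0.015 m and y of ring_a in the frame of ring_stand between 0.023 and 0.053 m and z of ring_a in the frame of ring_stand between 0.009 and 0.017 m and angle between each of ring_a, ring_b's own z axis and vertical below 0.12 rad and x of ring_b in the frame of ring_stand between -0.015 and 0.015 m and y of ring_b in the frame of ring_stand between -0.053 and -0.023 m and z of ring_b in the frame of ring_stand between 0.009 and 0.017 m) or (x of ring_a in the frame of ring_stand between -0.015 and 0.015 m and y of ring_a in the frame of ring_stand between -0.053 and -0.023 m and z of ring_a in the frame of ring_stand between 0.009 and 0.017 m and angle between each of ring_a, ring_b's own z axis and vertical below 0.12 rad and x of ring_b in the frame of ring_stand between -0.015 and 0.015 m and y of ring_b in the frame of ring_stand between 0.023 and 0.053 m and z of ring_b in the frame of ring_stand between 0.009 and 0.017 m)) and x of channel in the frame of channel_tray between -0.02 and 0.02 m and y of channel in the frame of channel_tray between -0.015 and 0.015 m and z of channel in the frame of channel_tray between 0.003 and 0.012 m and angle between channel's own z axis and vertical below 0.12 rad and angle between the x axis of channel and the x axis of channel_tray, either way round below 0.25 rad and linear speed of each of channel, bar_a, bar_b, ring_a, ring_b below 0.01 m/s); the robot touches nothing.
It fails at once if the red lid was moved by more than 20 mm (distance of red_lid from where it was at the start of the episode above 0.02 m).
It fails at once if the charcoal block was moved by more than 20 mm (distance of charcoal from where it was at the start of the episode above 0.02 m).
It also fails if it takes over 136 s, if anything falls off the work surface, if the arm or the gripper's body presses on something with over 40 N, if the wrist force passes 120 N, or if a joint passes its speed limit or range.

## Working session

There is one attempt and no reset: what is moved stays moved. The work goes in short steps, Python scripts to look and compute and a shell command to move; the robot and the scene stay as the last step left them, time stands still between calls to the robot, and variables do not carry over. Pictures are saved under pics/ and viewed, at most 15 in all, crops included, and the job is handed in when it is done.

```bash
mkdir -p pics; cat > h.py <<'E'
from bench import robot
import numpy as np, cv2
from scipy.spatial.transform import Rotation as R
def K(p):
    h,w=p["color"].shape[:2]; f=h/2/np.tan(np.radians(p["fovy"])/2)
    return np.array([[f,0,p["cx"]],[0,f,p["cy"]],[0,0,1.]]), np.array([p["k1"],0,0,0.])
def W(p,st=None):
    if "world_from_camera" in p: return np.array(p["world_from_camera"])
    T=np.eye(4); T[:3,:3]=R.from_rotvec(st["tool_rot"]).as_matrix(); T[:3,3]=st["eef_pos"]
    return T@np.array(p["T_tool_cam"])
def px2w(p,uv,z,st=None):
    k,d=K(p); n=cv2.undistortPoints(np.array(uv,float).reshape(-1,1,2),k,d).reshape(-1,2)
    T=W(p,st); r=np.c_[n,np.ones(len(n))]@T[:3,:3].T
    return T[:3,3]+r*((z-T[2,3])/r[:,2])[:,None]
def w2px(p,X,st=None):
    k,d=K(p); T=np.linalg.inv(W(p,st))
    return cv2.projectPoints(np.array(X,float).reshape(-1,1,3),cv2.Rodrigues(T[:3,:3])[0],T[:3,3],k,d)[0].reshape(-1,2)
def save(p,n): cv2.imwrite("pics/"+n,p["color"][:,:,::-1])
E
python3 - <<'E'
from h import *
s=robot.state(); print({k:np.round(v,3) for k,v in s.items()})
for n in ["top","scene"]:
    p=robot.get_image(n); save(p,n+"0.png"); print(n,p["fovy"],p["cx"],p["cy"],p["k1"],np.round(W(p),3).tolist())
    for o in ["channel","bar_a","ring_a","bar_tray","channel_tray","ring_stand","red_lid","charcoal"]:
        for r in robot.find_in(p,o): print(o,round(r["conf"],2),np.round(r["position"],3),np.round(w2px(p,[r["position"]])[0]))
E
```

```text
{'time_s': np.float64(0.0), 'qpos': array([ 1.09 ,  0.537, -0.004,  1.539,  0.003,  1.067, -0.071]), 'qd': array([ 0.002, -0.001, -0.   ,  0.001,  0.   ,  0.001,  0.002]), 'joint_torque': array([-1.0000e-03, -5.7100e+01,  9.9000e-01, -2.5161e+01, -5.6000e-02,
        1.8000e-02,  0.0000e+00]), 'eef_pos': array([ 0.262, -0.594,  0.203]), 'tool_rot': array([-3.073e+00, -6.470e-01,  1.000e-03]), 'contact_force': array([-0.798,  0.183, -1.013]), 'wrist_torque': array([-0.023,  0.017, -0.038]), 'grasp_force': np.float64(0.0), 'width': np.float64(0.088)}
top 45.73744710801391 278.3371835996778 201.34621149818003 -0.15043666784553086 [[0.028, -0.996, 0.088, 0.399], [-0.999, -0.03, -0.024, -0.012], [0.027, -0.088, -0.996, 1.426], [0.0, 0.0, 0.0, 1.0]]
channel 0.93 [ 0.439 -0.261  0.02 ] [353. 233.]
bar_a 0.65 [0.47  0.128 0.021] [216. 218.]
bar_a 0.55 [0.444 0.261 0.015] [169. 226.]
bar_a 0.52 [0.407 0.432 0.011] [110. 237.]
ring_a 0.6 [ 0.479 -0.128  0.021] [306. 218.]
ring_a 0.57 [ 0.405 -0.136  0.02 ] [309. 244.]
ring_a 0.44 [0.398 0.059 0.019] [240. 245.]
bar_tray 0.88 [ 0.652 -0.187  0.
[... 692 characters left out ...]
.]
channel 0.43 [ 0.491 -0.126  0.007] [241. 215.]
channel 0.26 [0.459 0.258 0.015] [381. 218.]
bar_a 0.59 [0.458 0.26  0.014] [382. 218.]
bar_a 0.47 [0.478 0.13  0.016] [334. 218.]
ring_a 0.74 [0.408 0.056 0.008] [309. 203.]
ring_a 0.65 [ 0.388 -0.034  0.011] [279. 195.]
ring_a 0.59 [ 0.49  -0.002  0.012] [286. 218.]
ring_a 0.56 [ 0.411 -0.13   0.012] [245. 197.]
ring_a 0.55 [ 0.49  -0.125  0.007] [241. 215.]
bar_tray 0.85 [ 0.653 -0.187  0.005] [205. 253.]
channel_tray 0.79 [0.66  0.007 0.006] [281. 262.]
ring_stand 0.65 [0.634 0.207 0.015] [362. 260.]
red_lid 0.71 [0.401 0.434 0.012] [442. 212.]
charcoal 0.91 [ 0.41  -0.475  0.044] [130. 178.]
charcoal 0.28 [0.48  0.126 0.015] [333. 219.]
```

```bash
python3 - <<'E'
import cv2
a=cv2.imread("pics/top0.png")[120:290,80:470]
cv2.imwrite("pics/topc.png",cv2.resize(a,None,fx=2.05,fy=2.05,interpolation=cv2.INTER_CUBIC))
E
```

```text
(no output)
```

View pics/topc.png

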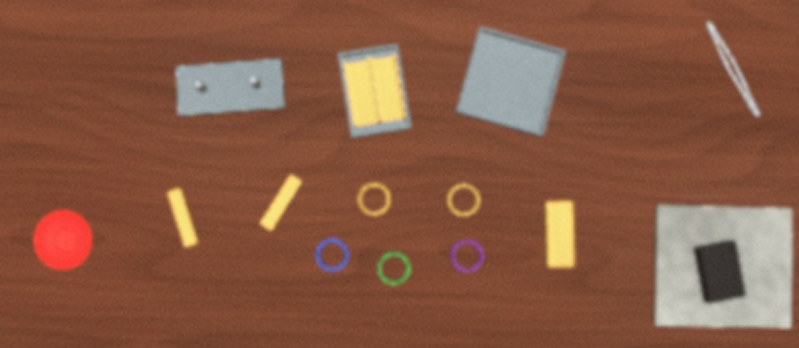

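View pics/scene0.png

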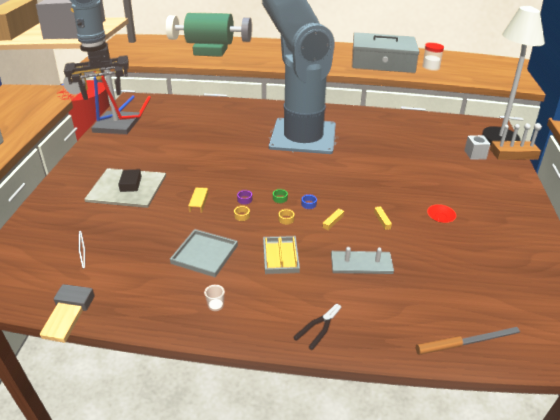

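Top crop (crop px): the brass rings are at (374,199) and (463,199). The blue (332,255), green (394,268) and purple (467,256) rings are look-alikes. The bars are at (182,217) and (281,202), the channel at (560,234), the stand at (230,87), the channel tray at (374,90) and the empty bar tray at (512,82). The enlarged crop confirms that only the two gold rings fit. Next I measure the poses.

```bash
cat > m.py <<'E'
from h import *
def fit(p,c,z):
    X=px2w(p,c.reshape(-1,2),z)[:,:2]
    (cx,cy),(a,b),t=cv2.minAreaRect((X*1000).astype(np.float32))
    if a<b: a,b,t=b,a,t+90
    return round(cx,1),round(cy,1),round(a,1),round(b,1),round((t+90)%180-90,1)
if __name__=="__main__":
    p=robot.get_image("top"); S=8
    im=cv2.resize(p["color"],None,fx=S,fy=S,interpolation=cv2.INTER_CUBIC)
    hsv=cv2.cvtColor(cv2.GaussianBlur(im,(0,0),4),cv2.COLOR_RGB2HSV)
    y=cv2.inRange(hsv,(17,90,150),(32,255,255))
    g=cv2.inRange(hsv,(80,15,90),(115,110,255))
    for n,m,zs in [("brass",y,[.018,.02,.022,.026]),("grey",g,[.012,.016])]:
        for c in cv2.findContours(m,cv2.RETR_EXTERNAL,cv2.CHAIN_APPROX_NONE)[0]:
            if cv2.contourArea(c)<60*S*S: continue
            c=(c.astype(float)+.5)/S-.5; u=c.reshape(-1,2).mean(0)
            if not(80<u[0]<400 and 120<u[1]<290): continue
            print(n,u.round(),[(z,fit(p,c,z)) for z in zs])
E
python3 m.py
```

```text
brass [353. 234.] [(0.018, (437.7, -260.8, 93.0, 41.6, 2.8)), (0.02, (437.7, -260.4, 92.9, 41.6, 2.8)), (0.022, (437.6, -260.1, 92.8, 41.5, 2.8)), (0.026, (437.5, -259.4, 92.5, 41.4, 2.8))]
brass [169. 226.] [(0.018, (445.4, 261.8, 83.3, 22.5, 20.5)), (0.02, (445.4, 261.4, 83.2, 22.5, 20.5)), (0.022, (445.3, 261.1, 83.0, 22.4, 20.5)), (0.026, (445.2, 260.3, 82.8, 22.4, 20.5))]
brass [306. 217.] [(0.018, (480.7, -125.4, 44.8, 44.5, 41.4)), (0.02, (480.6, -125.2, 44.8, 44.5, 41.4)), (0.022, (480.5, -125.1, 44.7, 44.4, 41.4)), (0.026, (480.3, -124.7, 44.6, 44.3, 41.4))]
brass [262. 217.] [(0.018, (479.1, -2.2, 44.3, 43.6, 46.7)), (0.02, (479.0, -2.2, 44.3, 43.5, 46.7)), (0.022, (478.9, -2.2, 44.2, 43.4, 46.7)), (0.026, (478.6, -2.2, 44.1, 43.3, 46.7))]
brass [217. 218.] [(0.018, (470.5, 126.6, 83.5, 22.4, -30.0)), (0.02, (470.4, 126.4, 83.4, 22.4, -30.0)), (0.022, (470.3, 126.2, 83.3, 22.4, -30.0)), (0.026, (470.1, 125.8, 83.1, 22.3, -30.0))]
brass [262. 164.] [(0.018, (630.7, 1.9, 91.5, 74.5, 11.1)), (0.02, (630.4, 1.9, 91.4, 74.4, 11.1)), (0.022, (630.0, 1.9, 91.2, 74.3, 11.1)), (0.026, (629.4, 1.8, 91.0, 74.1, 11.1))]
grey [192. 162.] [(0.012, (630.0, 205.1, 143.4, 64.6, -84.0)), (0.016, (629.4, 204.5, 143.0, 64.4, -84.0))]
grey [329. 159.] [(0.012, (650.3, -188.7, 119.4, 119.0, -14.1)), (0.016, (649.6, -188.2, 119.0, 118.6, -14.1))]
```

```bash
cat > g.py <<'E'
# usage: python3 g.py x y z psi  (mm, mm, mm, closing-line azimuth deg) -> shift and turn from the measured pose
from h import *
import sys
if __name__=="__main__":
    s=robot.state(); v=[float(a) for a in sys.argv[1:]]
    C=R.from_rotvec(s["tool_rot"])
    print("t",round(s["time_s"],2),"mm",np.round(np.array(s["eef_pos"])*1000,1),"F",np.round(s["contact_force"],1),"w",round(s["width"]*1000,1),"g",round(s["grasp_force"],1))
    for i in range(0,len(v),4):
        x,y,z,a=v[i:i+4]; a=np.radians(a); yd=np.array([np.cos(a),np.sin(a),0]); zd=np.array([0,0,-1.])
        T=R.from_matrix(np.c_[np.cross(yd,zd),yd,zd])
        print("shift",np.round(C.inv().apply(np.array([x,y,z])/1000-s["eef_pos"])/.025,2),"turn",np.round((C.inv()*T).as_rotvec(degrees=True)/5,2))
E
python3 g.py 437.6 -262 110 -87.2
```

```text
t 0.95 mm [ 261.9 -594.9  203.4] F [ 0.  -0.3  0.2] w 88.5 g 0.0
shift [11.8  -9.35  3.74] turn [-0.    0.    4.19]
```

```bash
python3 -m pendant '[[[11.8,-9.35,3.74],[0,0,4.2],60],[[11.8,-9.35,3.74],[0,0,4.2],60],[[11.8,-9.35,3.74],[0,0,4.2],60],[[11.8,-9.35,3.74],[0,0,4.2],60],[[11.8,-9.35,3.74],[0,0,4.2],60],[[11.8,-9.35,3.74],[0,0,4.2],60],[[11.8,-9.35,3.74],[0,0,4.2],60],[[11.8,-9.35,3.74],[0,0,4.2],60],[[11.8,-9.35,3.74],[0,0,4.2],60],[[11.8,-9.35,3.74],[0,0,4.2],60]]'; python3 g.py 437.6 -262 110 -87.2; python3 - <<'E'
from h import *
s=robot.state();p=robot.get_image("wrist")
k,d=K(p);save(p,"w1.png")
q=w2px(p,[[.4376,-.262,.022]],s); print(q, p["k1"],np.round(p["T_tool_cam"],3).tolist())
E
```

```text
time_s: 1.78
eef_pos: [0.4403, -0.2551, 0.1089]
tool_rot: [-3.137, -0.088, -0.001]
contact_force: [-0.0, 0.2, 0.3]
width: 0.0599
grasp_force: 0.0
t 1.78 mm [ 440.3 -255.1  108.9] F [-0.   0.2  0.3] w 59.9 g 0.0
shift [-0.13  0.27 -0.05] turn [-0.04 -0.    0.08]
[[293.27709782 204.94692163]] -0.04824892283469205 [[0.0, -0.967, -0.256, 0.065], [1.0, 0.001, -0.0, -0.0], [0.0, -0.256, 0.967, -0.18], [0.0, 0.0, 0.0, 1.0]]
```

View pics/w1.png

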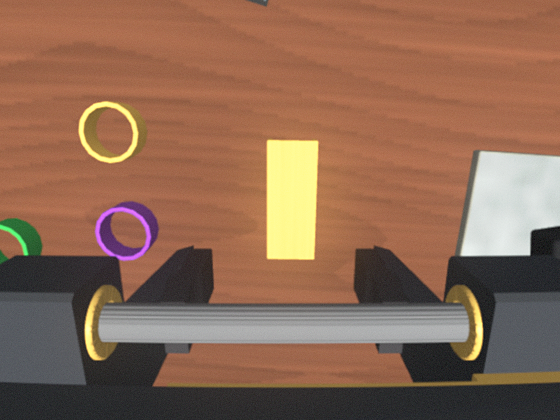

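The wrist view shows the channel at (292,200), within 5 px of the prediction (293,205), so the pose is confirmed. The purple look-alike (127,232) and a brass ring (108,132) are also in view.

```bash
python3 -m pendant '[[[-0.13,0.27,1],[0,0,0],60],[[-0.13,0.27,2],[0,0,0],60],[[-0.13,0.27,2.7],[0,0,0],60],[[-0.13,0.27,2.7],[0,0,0],60],[[-0.13,0.27,2.7],[0,0,0],60],[[-0.13,0.27,2.7],[0,0,0],60],[[-0.13,0.27,2.7],[0,0,0],60],[[-0.13,0.27,2.7],[0,0,0],60],[[-0.13,0.27,2.7],[0,0,0],60],[[-0.13,0.27,2.7],[0,0,0],60]]'; python3 g.py 439 -262 13.5 -87.2
```

```text
time_s: 2.67
eef_pos: [0.4351, -0.2691, 0.043]
tool_rot: [3.14, 0.076, 0.001]
contact_force: [0.2, -0.9, -0.3]
width: 0.0597
grasp_force: 0.0
t 2.67 mm [ 435.1 -269.1   43. ] F [ 0.2 -0.9 -0.3] w 59.7 g 0.0
shift [ 0.17 -0.28  1.18] turn [ 0.01 -0.01 -0.01]
```

```bash
python3 -m pendant '[[[0.17,-0.28,0.4],[0,0,0],60],[[0.17,-0.28,0.8],[0,0,0],60],[[0.17,-0.28,1.18],[0,0,0],60],[[0.17,-0.28,1.18],[0,0,0],60],[[0.17,-0.28,1.18],[0,0,0],60],[[0.17,-0.28,1.18],[0,0,0],30],[[0.17,-0.28,1.18],[0,0,0],30],[[0.17,-0.28,1.18],[0,0,0],30],[[0.17,-0.28,1.18],[0,0,0],30],[[0.17,-0.28,1.18],[0,0,0],30]]'; python3 g.py 439 -262 13.5 -87.2
```

```text
time_s: 3.5
eef_pos: [0.4389, -0.2619, 0.0132]
tool_rot: [3.14, 0.076, 0.001]
contact_force: [-0.4, 0.8, -0.3]
width: 0.0307
grasp_force: 0.0
t 3.5 mm [ 438.9 -261.9   13.2] F [-0.4  0.8 -0.3] w 30.7 g 0.0
shift [ 0.    0.   -0.01] turn [ 0.   -0.01 -0.01]
```

```bash
python3 - <<'E'
from h import *
s=robot.state();p=robot.get_image("wrist");save(p,"w2.png");q=robot.get_image("scene")
a=cv2.resize(q["color"][150:270,140:300],None,fx=3,fy=3,interpolation=cv2.INTER_CUBIC)
b=np.zeros((420,1040,3),np.uint8);b[:,:560]=p["color"];b[:360,560:]=a
cv2.imwrite("pics/c2.png",cv2.resize(b,None,fx=.76,fy=.76)[:,:,::-1])
E
```

```text
(no output)
```

View pics/c2.png

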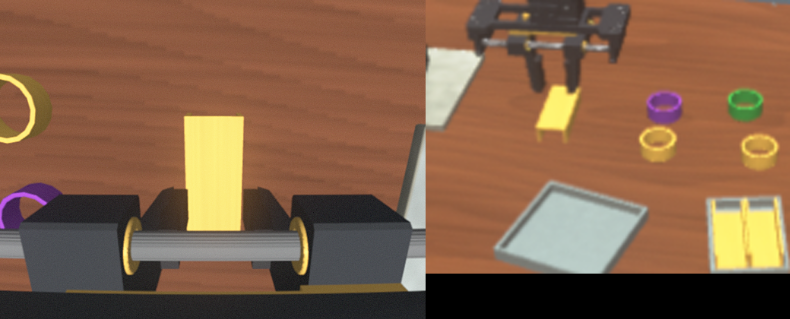

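```bash
python3 - <<'E'
from h import *
s=robot.state();p=robot.get_image("wrist");e=np.array(s["eef_pos"]);print(s["width"],s["grasp_force"],e)
for X in [e,e+[0,0.018,0],e+[0,0,.019],[.4386,-.2395,.022],[.484,-.262,.022],[.394,-.262,.022]]: print(np.round(X,3),w2px(p,[X],s)*.76)
q=robot.get_image("scene");print(w2px(q,[e,e+[.045,0,.01],e-[.045,0,-.01],e+[0,0.03,0],e-[0,.03,0]]),W(q)[:3,3])
hsv=cv2.cvtColor(p["color"],cv2.COLOR_RGB2HSV);y=cv2.inRange(hsv,(20,90,150),(32,255,255));y[:, :200]=0;y[310:]=0;y[:,360:]=0
v,u=np.nonzero(y);i=v<v.min()+40;print(v.min(),u[i].min(),u[i].max());b=[[u[i].min(),v.min()+15],[u[i].max(),v.min()+15],[(u[i].min()+u[i].max())/2,v.min()]]
print(px2w(p,b,.022,s).round(4))
E
```

```text
0.030022680177118326 0.0 [ 0.43880737 -0.26187356  0.01308733]
[ 0.439 -0.262  0.013] [[215.82498033 183.3204312 ]]
[ 0.439 -0.244  0.013] [[189.0481426  182.07845885]]
[ 0.439 -0.262  0.032] [[215.87877747 194.01868491]]
[ 0.439 -0.24   0.022] [[180.98532209 186.75801744]]
[ 0.484 -0.262  0.022] [[219.75487369 117.52164281]]
[ 0.394 -0.262  0.022] [[212.81482848 249.32119959]]
[[197.84501616 198.40949831]
 [193.34045709 204.84227118]
 [201.5449849  186.75151887]
 [207.97092425 199.28167678]
 [187.7979006  197.54469996]] [1.56080852 0.11652423 0.85265058]
152 243 320
[[ 0.4773 -0.2411  0.022 ]
 [ 0.479  -0.2765  0.022 ]
 [ 0.485  -0.2585  0.022 ]]
```

```bash
python3 - <<'E'
import cv2,numpy as np
a=cv2.imread("pics/w1.png")[235:360,140:430];b=cv2.imread("pics/w2.png")[235:360,150:420]
b=cv2.copyMakeBorder(b,0,0,0,20,0)
cv2.imwrite("pics/c3.png",cv2.convertScaleAbs(cv2.resize(np.vstack([a,b]),None,fx=2.3,fy=2.3,interpolation=cv2.INTER_CUBIC),alpha=1.8,beta=20))
E
```

```text
(no output)
```

View pics/c3.png

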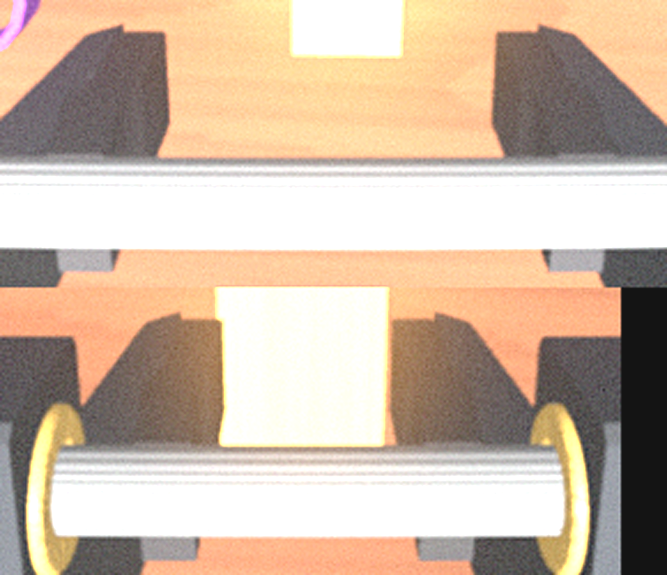

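```bash
python3 -m pendant '[[[0,0,0],[0,0,0],50],[[0,0,0],[0,0,0],50],[[0,0,0],[0,0,0],50],[[0,0,0.15],[0,0,0],50],[[0,0,0.15],[0,0,0],50],[[0,0,0.15],[0,0,0],28],[[0,0,0.15],[0,0,0],28],[[0,0,0.15],[0,0,0],28],[[0,0,0.15],[0,0,0],28],[[0,0,0.15],[0,0,0],28]]'
```

```text
time_s: 4.53
eef_pos: [0.4388, -0.2618, 0.0092]
tool_rot: [3.141, 0.076, 0.0]
contact_force: [-0.2, 0.5, -0.1]
width: 0.028
grasp_force: 0.0
```

```bash
python3 -m pendant '[[[0,0,0],[0,0,0],50],[[0,0,0],[0,0,0],50],[[0,0,0],[0,0,0],50],[[0,0,0.2],[0,0,0],50],[[0,0,0.2],[0,0,0],50],[[0,0,0.2],[0,0,0],24],[[0,0,0.2],[0,0,0],24],[[0,0,0.2],[0,0,0],24],[[0,0,0.2],[0,0,0],24],[[0,0,0.2],[0,0,0],24]]'
```

```text
time_s: 5.37
eef_pos: [0.4388, -0.2618, 0.0042]
tool_rot: [3.141, 0.076, 0.0]
contact_force: [0.4, -0.1, -0.3]
width: 0.0244
grasp_force: 0.0
```

```bash
python3 - <<'E'
from h import *
s=robot.state();p=robot.get_image("wrist");q=robot.get_image("scene")
a=cv2.resize(q["color"][155:215,165:235],(490,420),interpolation=cv2.INTER_CUBIC)
b=np.hstack([cv2.resize(p["color"][100:360,190:380],(307,420)),a])
cv2.imwrite("pics/c4.png",b[:,:,::-1]);print(s["width"],s["eef_pos"])
E
```

```text
0.024431699101832623 [ 0.43875293 -0.261822    0.00421442]
```

View pics/c4.png

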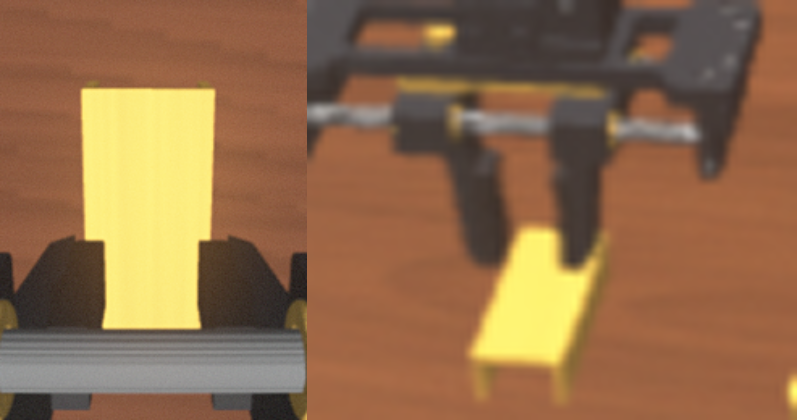

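```bash
python3 - <<'E'
from h import *
s=robot.state();p=robot.get_image("wrist");k,d=K(p);print("f",k[0,0],k[:2,2])
T=W(p,s);print("cam",T[:3,3])
def sc(c): return (190+c[0]/1.6158,100+c[1]/1.6154)
uv=[sc(c) for c in [(82,90),(214,90),(104,241),(199,241)]]
for z in (.0,.004,.01,.016,.022,.024,.03,.035,.04):
    X=px2w(p,uv,z,s); print(z,"chan w",np.linalg.norm(X[0]-X[1]).round(4),"x",X[0,0].round(4),"gap",np.linalg.norm(X[2]-X[3]).round(4),"tipx",X[2].round(4),X[3].round(4))
q=robot.get_image("scene");e=np.array(s["eef_pos"])
for z in (.004,.022,.03,.04): print(z,w2px(q,[[e[0],e[1]+.02,z],[e[0],e[1]-.02,z]]).round(1).tolist())
E
```

```text
f 372.9181467619088 [283.28311403 207.71795969]
cam [ 0.50386243 -0.25830768  0.18389127]
0.0 chan w 0.0402 x 0.4808 gap 0.0309 tipx [ 0.432  -0.2466  0.    ] [ 0.4335 -0.2774  0.    ]
0.004 chan w 0.0394 x 0.4813 gap 0.0303 tipx [ 0.4336 -0.2468  0.004 ] [ 0.4351 -0.277   0.004 ]
0.01 chan w 0.0381 x 0.482 gap 0.0292 tipx [ 0.4359 -0.2472  0.01  ] [ 0.4374 -0.2764  0.01  ]
0.016 chan w 0.0367 x 0.4828 gap 0.0282 tipx [ 0.4383 -0.2476  0.016 ] [ 0.4397 -0.2758  0.016 ]
0.022 chan w 0.0354 x 0.4835 gap 0.0272 tipx [ 0.4406 -0.248   0.022 ] [ 0.4419 -0.2752  0.022 ]
0.024 chan w 0.035 x 0.4838 gap 0.0269 tipx [ 0.4414 -0.2481  0.024 ] [ 0.4427 -0.2749  0.024 ]
0.03 chan w 0.0337 x 0.4845 gap 0.0259 tipx [ 0.4437 -0.2485  0.03  ] [ 0.445  -0.2743  0.03  ]
0.035 chan w 0.0326 x 0.4851 gap 0.025 tipx [ 0.4457 -0.2488  0.035 ] [ 0.4469 -0.2738  0.035 ]
0.04 chan w 0.0315 x 0.4858 gap 0.0242 tipx [ 0.4477 -0.2491  0.04  ] [ 0.4488 -0.2733  0.04  ]
0.004 [[204.9, 201.5], [191.5, 200.4]]
0.022 [[204.4, 196.5], [190.9, 195.3]]
0.03 [[204.1, 194.2], [190.6, 193.0]]
0.04 [[203.9, 191.3], [190.3, 190.1]]
```

The fingertips are actually above the channel top even though the TCP reads z = 4 mm, so the real fingertips sit at least 18 mm higher than reported. I'll open and descend in small steps, watching the force.

```bash
python3 -m pendant '[[[0,0,0],[0,0,0],50],[[0,0,0],[0,0,0],50],[[0,0,0],[0,0,0],50],[[0,0,0.1],[0,0,0],50],[[0,0,0.2],[0,0,0],50],[[0,0,0.3],[0,0,0],50],[[0,0,0.4],[0,0,0],50],[[0,0,0.4],[0,0,0],28],[[0,0,0.4],[0,0,0],28],[[0,0,0.4],[0,0,0],28]]';python3 -m pendant '[[[0,0,0],[0,0,0],28],[[0,0,0],[0,0,0],28],[[0,0,0],[0,0,0],28],[[0,0,0],[0,0,0],28],[[0,0,0],[0,0,0],28],[[0,0,0],[0,0,0],28],[[0,0,0],[0,0,0],28],[[0,0,0],[0,0,0],28],[[0,0,0],[0,0,0],28],[[0,0,0],[0,0,0],28]]'
```

```text
time_s: 6.4
eef_pos: [0.4387, -0.2618, -0.0059]
tool_rot: [3.141, 0.076, -0.0]
contact_force: [0.4, 0.4, 0.3]
width: 0.0321
grasp_force: 0.0
time_s: 7.23
eef_pos: [0.4387, -0.2617, -0.0058]
tool_rot: [-3.141, -0.076, 0.0]
contact_force: [-0.1, 0.1, -0.1]
width: 0.0284
grasp_force: 0.0
```

```bash
python3 -m pendant '[[[0,0,0],[0,0,0],50],[[0,0,0],[0,0,0],50],[[0,0,0],[0,0,0],50],[[0,0,0.1],[0,0,0],50],[[0,0,0.2],[0,0,0],50],[[0,0,0.3],[0,0,0],50],[[0,0,0.4],[0,0,0],50],[[0,0,0.4],[0,0,0],28],[[0,0,0.4],[0,0,0],28],[[0,0,0.4],[0,0,0],28]]';python3 -m pendant '[[[0,0,0],[0,0,0],28],[[0,0,0],[0,0,0],28],[[0,0,0],[0,0,0],28],[[0,0,0],[0,0,0],28],[[0,0,0],[0,0,0],28],[[0,0,0],[0,0,0],28],[[0,0,0],[0,0,0],28],[[0,0,0],[0,0,0],28],[[0,0,0],[0,0,0],28],[[0,0,0],[0,0,0],28]]'
```

```text
time_s: 8.07
eef_pos: [0.4386, -0.2616, -0.0159]
tool_rot: [-3.14, -0.076, 0.0]
contact_force: [-0.3, -0.3, -1.9]
width: 0.0349
grasp_force: 30.3
time_s: 8.9
eef_pos: [0.4387, -0.2618, -0.0158]
tool_rot: [3.141, 0.076, -0.0]
contact_force: [0.8, 0.0, -2.8]
width: 0.0348
grasp_force: 30.3
```

```bash
python3 -m pendant '[[[0,0,-0.2],[0,0,0],28],[[0,0,-0.5],[0,0,0],28],[[0,0,-1],[0,0,0],28],[[0,0,-1.5],[0,0,0],28],[[0,0,-2],[0,0,0],28],[[0,0,-2.5],[0,0,0],28],[[0,0,-3],[0,0,0],28],[[0,0,-3.5],[0,0,0],28],[[0,0,-3.5],[0,0,0],28],[[0,0,-3.5],[0,0,0],28]]'; python3 g.py 629.4 1.8 74 -78.9
python3 - <<'E'
from h import *
p=robot.get_image("wrist");q=robot.get_image("scene")
a=cv2.resize(q["color"][135:205,150:250],(600,420),interpolation=cv2.INTER_CUBIC)
b=np.hstack([cv2.resize(p["color"][100:360,180:390],(200,250)),cv2.resize(a,(600,420))[:250]]) if 0 else np.hstack([cv2.resize(p["color"][100:360,220:344],(200,420)),a])
cv2.imwrite("pics/c5.png",b[:,:,::-1])
E
```

```text
time_s: 9.73
eef_pos: [0.4392, -0.2621, 0.0725]
tool_rot: [3.14, 0.076, 0.003]
contact_force: [0.2, -0.2, -2.3]
width: 0.035
grasp_force: 30.4
t 9.73 mm [ 439.2 -262.1   72.5] F [ 0.2 -0.2 -2.3] w 35.0 g 30.4
shift [  8.11 -10.18  -0.06] turn [ 0.01 -0.02 -1.67]
```

View pics/c5.png

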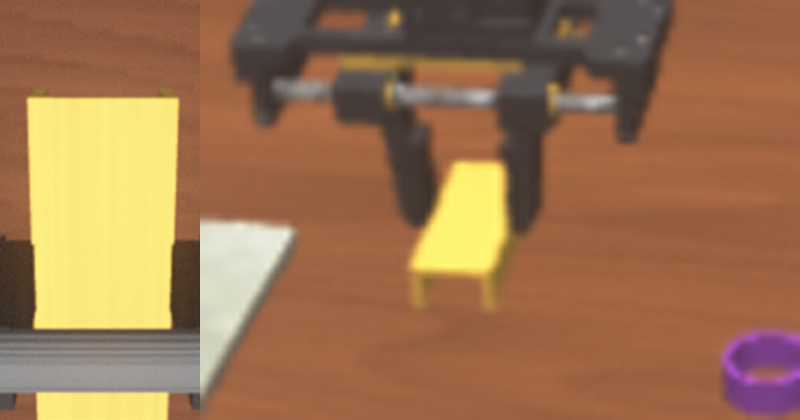

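The channel is held level. Next I estimate the true fingertip height from the lowest finger points in the scene view, (186.7,172.5) and (204,173.3).

```bash
python3 - <<'E'
from h import *
q=robot.get_image("scene");e=np.array(robot.state()["eef_pos"])
# channel leg bottom front corners seen at crop (418,305),(489,308)
print([(150+(a-200)/6,135+b/6) for a,b in [(418,305),(489,308),(412,270),(492,274)]])
for z in (.085,.095,.1,.105,.11): print(z-e[2],w2px(q,[[e[0]+.009,e[1]-.024,z],[e[0]+.009,e[1]+.024,z]]).round(1).tolist())
for d in (.012,.016,.02): print("u=e+",d,w2px(q,[[.484,-.278,e[2]+d],[.484,-.242,e[2]+d],[.484,-.278,e[2]+d+.022],[.484,-.242,e[2]+d+.022]]).round(1).tolist())
E
```

```text
[(186.33333333333334, 185.83333333333334), (198.16666666666666, 186.33333333333334), (185.33333333333334, 180.0), (198.66666666666666, 180.66666666666666)]
0.013957819817046538 [[186.7, 178.5], [203.3, 179.8]]
0.023957819817046533 [[186.3, 175.5], [203.0, 176.8]]
0.028957819817046537 [[186.1, 173.9], [202.9, 175.3]]
0.03395781981704653 [[185.9, 172.4], [202.8, 173.7]]
0.03895781981704653 [[185.8, 170.9], [202.6, 172.2]]
u=e+ 0.012 [[185.6, 186.7], [198.3, 187.7], [184.8, 180.0], [197.6, 181.0]]
u=e+ 0.016 [[185.4, 185.5], [198.2, 186.5], [184.6, 178.7], [197.5, 179.8]]
u=e+ 0.02 [[185.3, 184.3], [198.1, 185.3], [184.5, 177.5], [197.4, 178.5]]
```

```bash
python3 -m pendant '[[[1,-1.2,0],[0,0,-0.2],28],[[2.5,-3,0],[0,0,-0.6],28],[[4,-5,0],[0,0,-1],28],[[5.5,-6.9,0],[0,0,-1.67],28],[[6.8,-8.5,0],[0,0,-1.67],28],[[7.6,-9.6,0],[0,0,-1.67],28],[[8.11,-10.18,0],[0,0,-1.67],28],[[8.11,-10.18,0],[0,0,-1.67],28],[[8.11,-10.18,0],[0,0,-1.67],28],[[8.11,-10.18,0],[0,0,-1.67],28]]'; python3 -m pendant '[[[0,0,0.5],[0,0,0],28],[[0,0,1],[0,0,0],28],[[0,0,1],[0,0,0],28],[[0,0,1],[0,0,0],28],[[0,0,1],[0,0,0],28],[[0,0,1],[0,0,0],28],[[0,0,1],[0,0,0],28],[[0,0,1],[0,0,0],28],[[0,0,1],[0,0,0],28],[[0,0,1],[0,0,0],28]]'; python3 g.py 629.4 1.8 -5 -78.9
python3 - <<'E'
from h import *
s=robot.state();p=robot.get_image("wrist");q=robot.get_image("scene")
save(p,"w6.png");a=cv2.resize(q["color"][190:290,215:345],None,fx=4,fy=4,interpolation=cv2.INTER_CUBIC)
b=np.hstack([cv2.resize(p["color"],None,fx=.5,fy=400/420)[:, :],a]);cv2.imwrite("pics/c6.png",b[:,:,::-1]);print(b.shape)
E
```

```text
time_s: 10.72
eef_pos: [0.6291, 0.0056, 0.0704]
tool_rot: [-3.125, -0.312, 0.002]
contact_force: [-0.8, -1.8, -2.3]
width: 0.0351
grasp_force: 30.5
time_s: 11.55
eef_pos: [0.6291, 0.0022, 0.0469]
tool_rot: [3.127, 0.304, 0.001]
contact_force: [0.3, -0.6, -3.1]
width: 0.0348
grasp_force: 30.5
t 11.55 mm [629.1   2.2  46.9] F [ 0.3 -0.6 -3.1] w 34.8 g 30.5
shift [0.01 0.02 2.08] turn [ 0. -0.  0.]
(400, 800, 3)
```

View pics/c6.png

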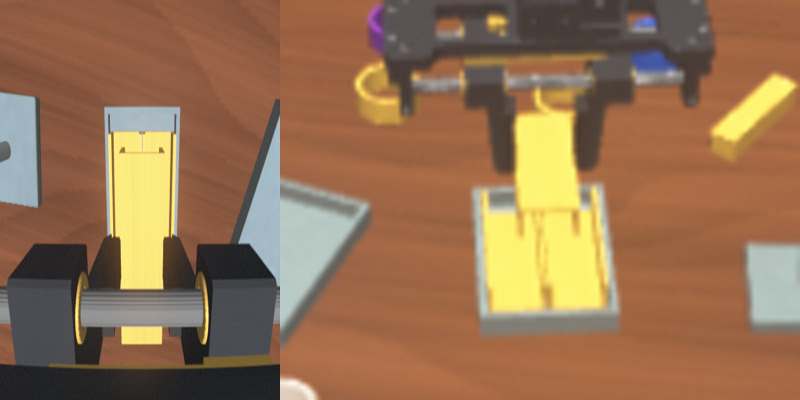

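The wrist view shows the channel (x 121–165) centred on the seam (x 142) of the two tray channels and parallel to them, so I lower it and release.

```bash
python3 -m pendant '[[[0,0,0.3],[0,0,0],28],[[0,0,0.6],[0,0,0],28],[[0,0,0.9],[0,0,0],28],[[0,0,1.2],[0,0,0],28],[[0,0,1.4],[0,0,0],28],[[0,0,1.6],[0,0,0],28],[[0,0,1.8],[0,0,0],28],[[0,0,1.95],[0,0,0],28],[[0,0,2.08],[0,0,0],28],[[0,0,2.08],[0,0,0],28]]'; python3 g.py 629.4 1.8 -5 -78.9
```

```text
time_s: 12.48
eef_pos: [0.6285, 0.0022, -0.006]
tool_rot: [-3.127, -0.304, 0.001]
contact_force: [-1.4, 0.1, -2.4]
width: 0.035
grasp_force: 30.5
t 12.48 mm [628.5   2.2  -6. ] F [-1.4  0.1 -2.4] w 35.0 g 30.5
shift [ 0.03  0.02 -0.04] turn [-0.    0.01  0.  ]
```

```bash
python3 -m pendant '[[[0,0,0],[0,0,0],36],[[0,0,0],[0,0,0],40],[[0,0,0],[0,0,0],48],[[0,0,0],[0,0,0],48],[[0,0,0],[0,0,0],48],[[0,0,-0.2],[0,0,0],48],[[0,0,-1],[0,0,0],48],[[0,0,-2],[0,0,0],48],[[0,0,-3],[0,0,0],48],[[0,0,-3],[0,0,0],48]]'; python3 g.py 470.5 127.4 50 -120
python3 - <<'E'
from h import *
s=robot.state();p=robot.get_image("wrist");save(p,"w7.png")
E
```

```text
time_s: 13.32
eef_pos: [0.6327, 0.0023, 0.0751]
tool_rot: [3.126, 0.304, 0.013]
contact_force: [0.8, 0.1, 0.1]
width: 0.0479
grasp_force: 0.0
t 13.32 mm [632.7   2.3  75.1] F [0.8 0.1 0.1] w 47.9 g 0.0
shift [-5.41 -6.16  0.95] turn [-0.02 -0.1   8.22]
```

View pics/w7.png

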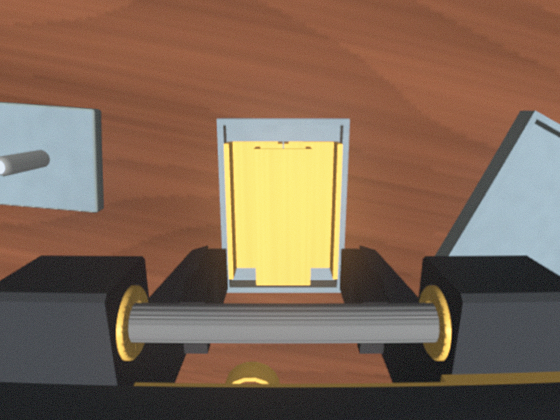

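The channel is nested between the two tray channels at (283,213). Next is bar 1.

```bash
python3 -m pendant '[[[-5.41,-6.16,0.95],[0,0,8.2],36],[[-5.41,-6.16,0.95],[0,0,8.2],36],[[-5.41,-6.16,0.95],[0,0,8.2],36],[[-5.41,-6.16,0.95],[0,0,8.2],36],[[-5.41,-6.16,0.95],[0,0,8.2],36],[[-5.41,-6.16,0.95],[0,0,8.2],36],[[-5.41,-6.16,0.95],[0,0,8.2],36],[[-5.41,-6.16,0.95],[0,0,8.2],36],[[-5.41,-6.16,0.95],[0,0,8.2],36],[[-5.41,-6.16,0.95],[0,0,8.2],36]]'; python3 g.py 470.5 127.4 -27 -120
python3 - <<'E'
from h import *
s=robot.state();p=robot.get_image("wrist");print(w2px(p,[[.4705,.1274,.018]],s))
S=4
hsv=cv2.cvtColor(cv2.GaussianBlur(p["color"],(0,0),1),cv2.COLOR_RGB2HSV);y=cv2.inRange(hsv,(18,90,150),(32,255,255))
for c in cv2.findContours(y,0,cv2.CHAIN_APPROX_NONE)[0]:
    if cv2.contourArea(c)>400:
        X=px2w(p,c.reshape(-1,2),.018,s)[:,:2]*1000; print(c.reshape(-1,2).mean(0),cv2.minAreaRect(X.astype(np.float32)))
E
```

```text
time_s: 14.2
eef_pos: [0.4678, 0.1262, 0.046]
tool_rot: [-3.035, 0.811, -0.002]
contact_force: [1.0, 0.1, 0.2]
width: 0.0361
grasp_force: 0.0
t 14.2 mm [467.8 126.2  46. ] F [1.  0.1 0.2] w 36.1 g 0.0
shift [ 0.07 -0.1   2.92] turn [-0.   -0.01  0.02]
[[279.52583306 221.63472465]]
[479.29090909 378.71272727] ((306.61248779296875, 64.61750793457031), (94.832275390625, 6.036931991577148), 60.29214096069336)
[413.40939597 326.17449664] ((368.0374450683594, 88.33567810058594), (8.738391876220703, 51.441062927246094), 64.76461029052734)
[153.08783784 326.41891892] ((450.36761474609375, 231.6760711669922), (8.956137657165527, 51.38345718383789), 55.502479553222656)
[278.43478261 214.50310559] ((472.978759765625, 126.91575622558594), (18.454858779907227, 80.42547607421875), 60.542816162109375)
[473.47107438  90.6446281 ] ((480.6762390136719, -1.1468696594238281), (44.418216705322266, 43.7255744934082), 79.10843658447266)
```

```bash
python3 g.py 472 127.2 -27 -120; python3 -m pendant '[[[0.05,-0.15,0.5],[0,0,0],36],[[0.05,-0.15,1],[0,0,0],36],[[0.05,-0.15,1.5],[0,0,0],36],[[0.05,-0.15,2],[0,0,0],36],[[0.05,-0.15,2.4],[0,0,0],36],[[0.05,-0.15,2.7],[0,0,0],36],[[0.05,-0.15,2.9],[0,0,0],36],[[0.05,-0.15,2.9],[0,0,0],36],[[0.05,-0.15,2.9],[0,0,0],36],[[0.05,-0.15,2.9],[0,0,0],36]]'; python3 -m pendant '[[[0,0,0],[0,0,0],10],[[0,0,0],[0,0,0],10],[[0,0,0],[0,0,0],10],[[0,0,0],[0,0,0],10],[[0,0,0],[0,0,0],10],[[0,0,0],[0,0,0],10],[[0,0,-0.4],[0,0,0],10],[[0,0,-1],[0,0,0],10],[[0,0,-1.8],[0,0,0],10],[[0,0,-2.5],[0,0,0],10]]'; python3 g.py 644 -211.5 50 -104.1
```

```text
t 14.25 mm [467.6 126.2  45.9] F [ 0.8 -0.1 -0.3] w 35.8 g 0.0
shift [ 0.13 -0.12  2.92] turn [-0.   -0.01  0.02]
time_s: 15.08
eef_pos: [0.4699, 0.13, -0.0262]
tool_rot: [-3.035, 0.81, -0.001]
contact_force: [0.1, -0.0, 0.3]
width: 0.0359
grasp_force: 0.0
time_s: 15.92
eef_pos: [0.4691, 0.1298, 0.0369]
tool_rot: [3.035, -0.81, -0.001]
contact_force: [0.4, 0.3, -2.1]
width: 0.0178
grasp_force: 30.0
t 15.92 mm [469.1 129.8  36.9] F [ 0.4  0.3 -2.1] w 17.8 g 30.0
shift [12.87  8.35 -0.53] turn [ 0.    0.01 -3.15]
```

```bash
python3 -m pendant '[[[0.7,0.45,-0.5],[0,0,-0.3],10],[[2,1.3,-0.5],[0,0,-1],10],[[3.4,2.2,-0.5],[0,0,-2],10],[[4.8,3.1,-0.5],[0,0,-3.15],10],[[6.2,4,-0.5],[0,0,-3.15],10],[[7.6,4.9,-0.5],[0,0,-3.15],10],[[9,5.8,-0.5],[0,0,-3.15],10],[[10.4,6.75,-0.5],[0,0,-3.15],10],[[11.8,7.65,-0.5],[0,0,-3.15],10],[[12.87,8.35,-0.5],[0,0,-3.15],10]]'; python3 -m pendant '[[[0,0,0],[0,0,0],10],[[0,0,0],[0,0,0],10],[[0,0,0],[0,0,0],10],[[0,0,0],[0,0,0],10],[[0,0,0.5],[0,0,0],10],[[0,0,1],[0,0,0],10],[[0,0,1],[0,0,0],10],[[0,0,1],[0,0,0],10],[[0,0,1],[0,0,0],10],[[0,0,1],[0,0,0],10]]'; python3 g.py 644 -211.5 -20 -104.1
python3 - <<'E'
from h import *
s=robot.state();p=robot.get_image("wrist");save(p,"w8.png")
t=np.radians(-14.1);c=np.array([.650,-.188]);A=np.array([[np.cos(t),-np.sin(t)],[np.sin(t),np.cos(t)]])
q=w2px(p,[[*(c+A@np.array(v)),.016] for v in [(.061,.061),(-.061,.061),(-.061,-.061),(.061,-.061)]],s)
im=p["color"].copy();cv2.polylines(im,[q.round().astype(int)],True,(255,0,0),1);cv2.imwrite("pics/w8.png",im[:,:,::-1])
E
```

```text
time_s: 16.75
eef_pos: [0.6447, -0.2156, 0.0487]
tool_rot: [3.116, -0.39, 0.0]
contact_force: [0.8, -0.3, -2.4]
width: 0.0177
grasp_force: 30.0
time_s: 17.58
eef_pos: [0.6447, -0.2115, 0.0237]
tool_rot: [3.118, -0.386, 0.001]
contact_force: [0.2, 1.0, -1.8]
width: 0.0176
grasp_force: 30.0
t 17.58 mm [ 644.7 -211.5   23.7] F [ 0.2  1.  -1.8] w 17.6 g 30.0
shift [-0.03  0.01  1.75] turn [ 0.   -0.01 -0.01]
```

View pics/w8.png

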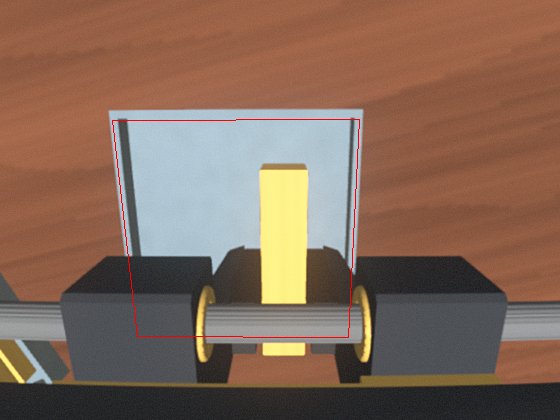

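The rim overlay fits to about 3 mm and the bar hangs inside the tray with wall clearance, so I lower and release it.

```bash
python3 -m pendant '[[[0,0,0.5],[0,0,0],10],[[0,0,1],[0,0,0],10],[[0,0,1.4],[0,0,0],10],[[0,0,1.6],[0,0,0],10],[[0,0,1.7],[0,0,0],10],[[0,0,1.77],[0,0,0],10],[[0,0,1.77],[0,0,0],10],[[0,0,1.77],[0,0,0],26],[[0,0,1.77],[0,0,0],26],[[0,0,1.77],[0,0,0],26]]'; python3 -m pendant '[[[0,0,0],[0,0,0],26],[[0,0,0],[0,0,0],26],[[0,0,-0.5],[0,0,0],26],[[0,0,-1.2],[0,0,0],26],[[0,0,-2],[0,0,0],26],[[0,0,-3],[0,0,0],26],[[0,0,-3],[0,0,0],36],[[0,0,-3],[0,0,0],36],[[0,0,-3],[0,0,0],36],[[0,0,-3],[0,0,0],36]]'; python3 g.py 446 263 50 -69.5
```

```text
time_s: 18.47
eef_pos: [0.6453, -0.2116, -0.0199]
tool_rot: [3.117, -0.386, 0.003]
contact_force: [-0.1, -0.5, -0.3]
width: 0.0256
grasp_force: 0.0
time_s: 19.3
eef_pos: [0.6436, -0.2111, 0.0534]
tool_rot: [-3.117, 0.386, 0.003]
contact_force: [0.6, -0.1, 0.4]
width: 0.0362
grasp_force: 0.0
t 19.3 mm [ 643.6 -211.1   53.4] F [ 0.6 -0.1  0.4] w 36.2 g 0.0
shift [-12.3  -16.46   0.16] turn [-0.01  0.02 -6.93]
```

```bash
python3 -m pendant '[[[-12.3,-16.46,0],[0,0,-6.9],36],[[-12.3,-16.46,0],[0,0,-6.9],36],[[-12.3,-16.46,0],[0,0,-6.9],36],[[-12.3,-16.46,0],[0,0,-6.9],36],[[-12.3,-16.46,0],[0,0,-6.9],36],[[-12.3,-16.46,0],[0,0,-6.9],36],[[-12.3,-16.46,0],[0,0,-6.9],36],[[-12.3,-16.46,0],[0,0,-6.9],36],[[-12.3,-16.46,0],[0,0,-6.9],36],[[-12.3,-16.46,0],[0,0,-6.9],36]]'; python3 g.py 446 263 50 -69.5
```

```text
time_s: 20.13
eef_pos: [0.4823, 0.1745, 0.0535]
tool_rot: [3.092, 0.555, -0.002]
contact_force: [1.6, -0.0, 0.9]
width: 0.0359
grasp_force: 0.0
t 20.13 mm [482.3 174.5  53.5] F [ 1.6 -0.   0.9] w 35.9 g 0.0
shift [-0.13 -3.83  0.14] turn [ 0.    0.02 -0.03]
```

```bash
python3 -m pendant '[[[-0.13,-3.4,0],[0,0,0],36],[[-0.13,-3.4,0],[0,0,0],36],[[-0.13,-3.4,0],[0,0,0],36],[[-0.13,-3.4,0],[0,0,0],36],[[-0.13,-3.4,0],[0,0,0],36],[[-0.13,-3.4,0],[0,0,0],36],[[-0.13,-3.4,0],[0,0,0],36],[[-0.13,-3.4,0],[0,0,0],36],[[-0.13,-3.4,0],[0,0,0],36],[[-0.13,-3.4,0],[0,0,0],36]]'; cat > wm.py <<'E'
from h import *
import sys
s=robot.state();p=robot.get_image("wrist");z=float(sys.argv[1])
hsv=cv2.cvtColor(cv2.GaussianBlur(p["color"],(0,0),1),cv2.COLOR_RGB2HSV);y=cv2.inRange(hsv,(18,90,150),(32,255,255))
for c in cv2.findContours(y,0,cv2.CHAIN_APPROX_NONE)[0]:
    if cv2.contourArea(c)>400 and c[:,0,1].mean()<300:
        X=px2w(p,c.reshape(-1,2),z,s)[:,:2]*1000; r=cv2.minAreaRect(X.astype(np.float32)); print(c.reshape(-1,2).mean(0).round(),*[np.round(v,1) for v in r])
E
python3 wm.py .018; python3 g.py 446 263 -27 -69.5
```

```text
time_s: 20.97
eef_pos: [0.4517, 0.2511, 0.0541]
tool_rot: [3.092, 0.554, -0.0]
contact_force: [0.5, 0.2, -0.9]
width: 0.0363
grasp_force: 0.0
[263. 217.] [447.8 263.3] [80.7 18.8] 20.7
t 21.02 mm [451.6 251.3  54.2] F [-0.3  0.2  0.2] w 36.2 g 0.0
shift [-0.05 -0.52  3.25] turn [ 0.    0.   -0.04]
```

```bash
python3 -m pendant '[[[0,-0.5,0],[0,0,0],36],[[0,-0.5,0.5],[0,0,0],36],[[0,-0.5,1],[0,0,0],36],[[0,-0.5,1.6],[0,0,0],36],[[0,-0.5,2.2],[0,0,0],36],[[0,-0.5,2.7],[0,0,0],36],[[0,-0.5,3],[0,0,0],36],[[0,-0.5,3.2],[0,0,0],36],[[0,-0.5,3.2],[0,0,0],36],[[0,-0.5,3.2],[0,0,0],36]]'; python3 -m pendant '[[[0,0,0],[0,0,0],10],[[0,0,0],[0,0,0],10],[[0,0,0],[0,0,0],10],[[0,0,0],[0,0,0],10],[[0,0,0],[0,0,0],10],[[0,0,0],[0,0,0],10],[[0,0,-0.4],[0,0,0],10],[[0,0,-1.2],[0,0,0],10],[[0,0,-2.2],[0,0,0],10],[[0,0,-3.2],[0,0,0],10]]'; python3 g.py 656 -165 54 -104.1
```

```text
time_s: 21.85
eef_pos: [0.4472, 0.2637, -0.0257]
tool_rot: [-3.092, -0.556, -0.0]
contact_force: [-0.9, -0.2, 0.3]
width: 0.0359
grasp_force: 0.0
time_s: 22.68
eef_pos: [0.4461, 0.2628, 0.0549]
tool_rot: [3.091, 0.556, -0.003]
contact_force: [0.1, 0.2, -2.1]
width: 0.0176
grasp_force: 30.0
t 22.68 mm [446.1 262.8  54.9] F [ 0.1  0.2 -2.1] w 17.6 g 30.0
shift [ 1.91 18.97  0.04] turn [0.01 0.02 6.89]
```

```bash
python3 -m pendant '[[[0.1,0.6,0],[0,0,0.5],10],[[0.2,1.8,0],[0,0,1.2],10],[[0.3,3.2,0],[0,0,2.2],10],[[0.5,4.6,0],[0,0,3.2],10],[[0.6,6,0],[0,0,4.2],10],[[0.8,7.4,0],[0,0,5.2],10],[[0.9,8.8,0],[0,0,6],10],[[1,10.2,0],[0,0,6.5],10],[[1.2,11.6,0],[0,0,6.9],10],[[1.3,13,0],[0,0,6.9],10]]'; python3 g.py 656 -165 54 -104.1
```

```text
time_s: 23.52
eef_pos: [0.5905, -0.0325, 0.0533]
tool_rot: [3.116, -0.392, -0.002]
contact_force: [0.2, 1.2, -3.8]
width: 0.0176
grasp_force: 30.0
t 23.52 mm [590.5 -32.5  53.3] F [ 0.2  1.2 -3.8] w 17.6 g 30.0
shift [ 3.85  4.49 -0.03] turn [ 0.01  0.01 -0.05]
```

```bash
python3 -m pendant '[[[0.9,1.1,0],[0,0,0],10],[[1.8,2.1,0],[0,0,0],10],[[2.7,3.1,0],[0,0,0],10],[[3.5,4,0],[0,0,0],10],[[3.85,4.5,0],[0,0,0],10],[[3.85,4.5,0],[0,0,0],10],[[3.85,4.5,0.5],[0,0,0],10],[[3.85,4.5,1],[0,0,0],10],[[3.85,4.5,1],[0,0,0],10],[[3.85,4.5,1],[0,0,0],10]]'; python3 g.py 656 -165 -20 -104.1;  python3 - <<'E'
from h import *
save(robot.get_image("wrist"),"w9.png")
E
```

```text
time_s: 24.35
eef_pos: [0.6547, -0.1604, 0.0271]
tool_rot: [-3.117, 0.384, 0.007]
contact_force: [0.2, 0.5, -2.2]
width: 0.0175
grasp_force: 30.0
t 24.35 mm [ 654.7 -160.4   27.1] F [ 0.2  0.5 -2.2] w 17.5 g 30.0
shift [0.1  0.17 1.88] turn [-0.01  0.05  0.01]
```

View pics/w9.png

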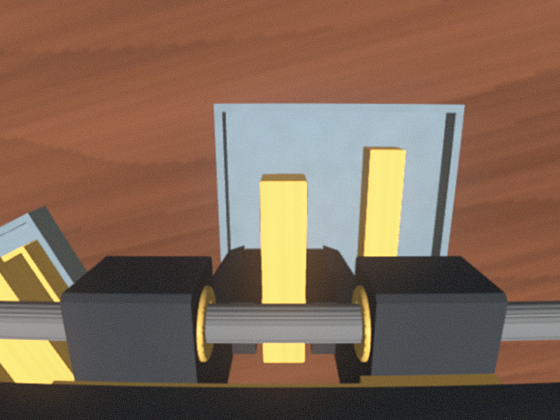

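Bar 1 lies flat at (383,200), and bar 2 hangs clear of it at (284,260). I lower and release bar 2.

```bash
python3 -m pendant '[[[0.1,0.08,0.5],[0,0,0],10],[[0.1,0.08,1],[0,0,0],10],[[0.1,0.08,1.5],[0,0,0],10],[[0.1,0.08,1.7],[0,0,0],10],[[0.1,0.08,1.8],[0,0,0],10],[[0.1,0.08,1.88],[0,0,0],10],[[0.1,0.08,1.88],[0,0,0],10],[[0.1,0.08,1.88],[0,0,0],26],[[0.1,0.08,1.88],[0,0,0],26],[[0.1,0.08,1.88],[0,0,0],26]]'; python3 -m pendant '[[[0,0,0],[0,0,0],26],[[0,0,0],[0,0,0],26],[[0,0,-0.5],[0,0,0],26],[[0,0,-1.2],[0,0,0],26],[[0,0,-2],[0,0,0],26],[[0,0,-3],[0,0,0],26],[[0,0,-3],[0,0,0],56],[[0,0,-3],[0,0,0],56],[[0,0,-3],[0,0,0],56],[[0,0,-3],[0,0,0],56]]'; python3 g.py 480.7 -125.4 40 -30
```

```text
time_s: 25.23
eef_pos: [0.6594, -0.1653, -0.0169]
tool_rot: [3.118, -0.387, 0.003]
contact_force: [0.0, 0.1, -0.4]
width: 0.026
grasp_force: 0.0
time_s: 26.07
eef_pos: [0.6576, -0.1648, 0.0563]
tool_rot: [-3.118, 0.386, 0.003]
contact_force: [-1.7, -0.2, 0.7]
width: 0.0507
grasp_force: 0.0
t 26.07 mm [ 657.6 -164.8   56.3] F [-1.7 -0.2  0.7] w 50.7 g 0.0
shift [-7.25  0.2   0.67] turn [-1.000e-02  2.000e-02 -1.483e+01]
```

```bash
python3 -m pendant '[[[-7.25,0.2,0.6],[0,0,-14.8],58],[[-7.25,0.2,0.6],[0,0,-14.8],58],[[-7.25,0.2,0.6],[0,0,-14.8],58],[[-7.25,0.2,0.6],[0,0,-14.8],58],[[-7.25,0.2,0.6],[0,0,-14.8],58],[[-7.25,0.2,0.6],[0,0,-14.8],58],[[-7.25,0.2,0.6],[0,0,-14.8],58],[[-7.25,0.2,0.6],[0,0,-14.8],58],[[-7.25,0.2,0.6],[0,0,-14.8],58],[[-7.25,0.2,0.6],[0,0,-14.8],58]]'; python3 wm.py .02;python3 g.py 480.7 -125.4 40 -30
```

```text
time_s: 26.9
eef_pos: [0.4807, -0.1255, 0.0415]
tool_rot: [-2.749, -1.519, 0.002]
contact_force: [-1.2, -0.2, -0.4]
width: 0.0578
grasp_force: 0.0
[547. 211.] [ 611.6 -198.8] [23.8 20.1] 76.1
[287. 222.] [ 484.2 -123.3] [45.4 43.1] 57.9
[539. 133.] [ 625.5 -154.3] [20.1 27.1] 76.2
[156.  39.] [480.  -6.] [36.3 45.9] 56.8
t 26.95 mm [ 480.6 -125.7   41.4] F [-0.5  0.9  0.2] w 58.0 g 0.0
shift [ 0.01 -0.    0.06] turn [-0.02  0.01 -0.35]
```

```bash
python3 g.py 482.5 -124.5 -22 -30
```

```text
t 26.95 mm [ 480.6 -125.7   41.4] F [-0.5  0.9  0.2] w 58.0 g 0.0
shift [0.08 0.04 2.54] turn [-0.02  0.01 -0.35]
```

```bash
python3 -m pendant '[[[0.08,0.04,0.5],[0,0,0],58],[[0.08,0.04,1],[0,0,0],58],[[0.08,0.04,1.5],[0,0,0],58],[[0.08,0.04,2],[0,0,0],58],[[0.08,0.04,2.3],[0,0,0],58],[[0.08,0.04,2.54],[0,0,0],58],[[0.08,0.04,2.54],[0,0,0],58],[[0.08,0.04,2.54],[0,0,0],36],[[0.08,0.04,2.54],[0,0,0],36],[[0.08,0.04,2.54],[0,0,0],36]]'; python3 -m pendant '[[[0,0,0],[0,0,0],36],[[0,0,0],[0,0,0],36],[[0,0,0],[0,0,0],36],[[0,0,-0.3],[0,0,0],36],[[0,0,-0.8],[0,0,0],36],[[0,0,-1.6],[0,0,0],36],[[0,0,-2.5],[0,0,0],36],[[0,0,-3.5],[0,0,0],36],[[0,0,-4],[0,0,0],36],[[0,0,-4],[0,0,0],36]]'; python3 g.py 634 167.2 78 6
```

```text
time_s: 27.78
eef_pos: [0.4839, -0.1247, -0.0209]
tool_rot: [2.754, 1.51, 0.001]
contact_force: [0.3, 0.0, -1.1]
width: 0.0427
grasp_force: 30.0
time_s: 28.62
eef_pos: [0.4855, -0.125, 0.0817]
tool_rot: [2.752, 1.509, 0.006]
contact_force: [-0.3, 0.5, -1.1]
width: 0.0424
grasp_force: 30.0
t 28.62 mm [ 485.5 -125.    81.7] F [-0.3  0.5 -1.1] w 42.4 g 30.0
shift [13.05 -1.28  0.16] turn [ 0.06  0.   -7.71]
```

```bash
python3 -m pendant '[[[0.8,-0.1,0],[0,0,-0.5],36],[[2.2,-0.2,0],[0,0,-1.5],36],[[3.7,-0.35,0],[0,0,-2.6],36],[[5.2,-0.5,0],[0,0,-3.7],36],[[6.7,-0.65,0],[0,0,-4.8],36],[[8.2,-0.8,0],[0,0,-5.8],36],[[9.7,-0.95,0],[0,0,-6.8],36],[[11.2,-1.1,0],[0,0,-7.7],36],[[12.4,-1.2,0],[0,0,-7.7],36],[[13.05,-1.28,0.16],[0,0,-7.7],36]]'; python3 -m pendant '[[[0,0,0],[0,0,0],36],[[0,0,0],[0,0,0],36],[[0,0,0],[0,0,0],36],[[0,0,0],[0,0,0],36],[[0,0,0],[0,0,0],36],[[0,0,0],[0,0,0],36],[[0,0,0],[0,0,0],36],[[0,0,0],[0,0,0],36],[[0,0,0],[0,0,0],36],[[0,0,0],[0,0,0],36]]'; python3 g.py 634 167.2 -6 6;  python3 - <<'E'
from h import *
s=robot.state();p=robot.get_image("wrist");q=robot.get_image("scene");e=np.array(s["eef_pos"])
for n,r in(("w",p),("q",q)): print(n,w2px(r,[[.634,.1672,.052],[.626,.2428,.052],[e[0],e[1],e[2]+.041]],s).round(1).tolist())
a=cv2.resize(q["color"][190:280,310:410],(467,420),interpolation=cv2.INTER_CUBIC)
b=np.hstack([cv2.resize(p["color"][:,100:430],(330,420)),a]);cv2.imwrite("pics/c10.png",b[:,:,::-1])
E
```

```text
time_s: 29.45
eef_pos: [0.6325, 0.173, 0.0744]
tool_rot: [-2.097, -2.337, -0.004]
contact_force: [-0.2, 0.6, -1.1]
width: 0.0426
grasp_force: 30.0
time_s: 30.28
eef_pos: [0.6318, 0.1677, 0.0747]
tool_rot: [2.102, 2.334, 0.0]
contact_force: [-0.6, -0.3, -1.0]
width: 0.0421
grasp_force: 30.0
t 30.28 mm [631.8 167.7  74.7] F [-0.6 -0.3 -1. ] w 42.1 g 30.0
shift [-0.03  0.09  3.23] turn [ 0.  0. -0.]
w [[287.2, 229.8], [287.5, 90.6], [283.3, 277.0]]
q [[347.7, 246.9], [378.8, 247.5], [350.5, 225.9]]
```

View pics/c10.png

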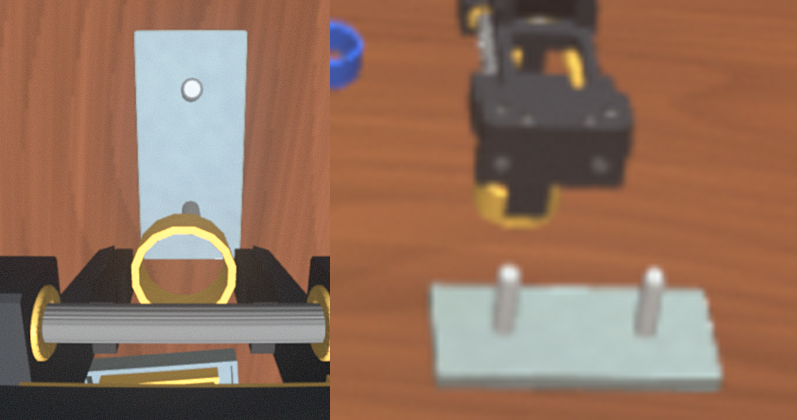

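The post tops match the prediction to within 2 px, and the ring hangs over the near post, so I lower it. The drop is only a few mm and leaves clearance above the post.

```bash
python3 -m pendant '[[[-0.1,0.09,0.5],[0,0,0],36],[[-0.1,0.09,0.9],[0,0,0],36],[[-0.1,0.09,1.3],[0,0,0],36],[[-0.1,0.09,1.7],[0,0,0],36],[[-0.1,0.09,2.1],[0,0,0],36],[[-0.1,0.09,2.5],[0,0,0],36],[[-0.1,0.09,2.8],[0,0,0],36],[[-0.1,0.09,3],[0,0,0],36],[[-0.1,0.09,3.15],[0,0,0],36],[[-0.1,0.09,3.15],[0,0,0],36]]'; python3 g.py
```

```text
time_s: 31.22
eef_pos: [0.6339, 0.1655, -0.0049]
tool_rot: [-2.102, -2.334, 0.001]
contact_force: [0.1, 0.1, -0.0]
width: 0.0429
grasp_force: 30.0
t 31.22 mm [633.9 165.5  -4.9] F [ 0.1  0.1 -0. ] w 42.9 g 30.0
```

```bash
python3 -m pendant '[[[0,0,0],[0,0,0],47],[[0,0,0],[0,0,0],52],[[0,0,0],[0,0,0],56],[[0,0,0],[0,0,0],56],[[0,0,0],[0,0,0],56],[[0,0,-0.4],[0,0,0],56],[[0,0,-1.2],[0,0,0],56],[[0,0,-2.2],[0,0,0],56],[[0,0,-3.2],[0,0,0],56],[[0,0,-3.2],[0,0,0],56]]'; python3 g.py 480.5 -2 45 6
```

```text
time_s: 32.05
eef_pos: [0.6378, 0.1671, 0.082]
tool_rot: [2.1, 2.331, 0.012]
contact_force: [0.2, -0.1, 0.5]
width: 0.056
grasp_force: 0.0
t 32.05 mm [637.8 167.1  82. ] F [ 0.2 -0.1  0.5] w 56.0 g 0.0
shift [-6.07 -6.97  1.41] turn [ 0.1  -0.02 -0.  ]
```

```bash
python3 -m pendant '[[[-6.07,-6.9,0],[0,0,0],58],[[-6.07,-6.9,0],[0,0,0],58],[[-6.07,-6.9,0],[0,0,0],58],[[-6.07,-6.9,0.5],[0,0,0],58],[[-6.07,-6.9,1],[0,0,0],58],[[-6.07,-6.9,1.4],[0,0,0],58],[[-6.07,-6.9,1.4],[0,0,0],58],[[-6.07,-6.9,1.4],[0,0,0],58],[[-6.07,-6.9,1.4],[0,0,0],58],[[-6.07,-6.9,1.4],[0,0,0],58]]'; python3 wm.py .02; python3 g.py 481 -1 -22 6
```

```text
time_s: 32.88
eef_pos: [0.4804, -0.0019, 0.0418]
tool_rot: [2.1, 2.335, 0.004]
contact_force: [0.2, 0.4, 0.0]
width: 0.058
grasp_force: 0.0
[284. 225.] [4.8e+02 2.0e-01] [43.4 45.3] 34.4
[507. 220.] [610.3  13.1] [64.8 49.4] 11.3
t 32.93 mm [480.2  -1.9  41.6] F [-0.6 -0.7  0.1] w 58.1 g 0.0
shift [0.03 0.03 2.55] turn [ 0.03 -0.01  0.02]
```

```bash
python3 -m pendant '[[[0.03,0.03,0.5],[0,0,0],58],[[0.03,0.03,1],[0,0,0],58],[[0.03,0.03,1.5],[0,0,0],58],[[0.03,0.03,2],[0,0,0],58],[[0.03,0.03,2.3],[0,0,0],58],[[0.03,0.03,2.54],[0,0,0],58],[[0.03,0.03,2.54],[0,0,0],58],[[0.03,0.03,2.54],[0,0,0],36],[[0.03,0.03,2.54],[0,0,0],36],[[0.03,0.03,2.54],[0,0,0],36]]'; python3 -m pendant '[[[0,0,0],[0,0,0],36],[[0,0,0],[0,0,0],36],[[0,0,0],[0,0,0],36],[[0,0,-0.3],[0,0,0],36],[[0,0,-0.8],[0,0,0],36],[[0,0,-1.6],[0,0,0],36],[[0,0,-2.5],[0,0,0],36],[[0,0,-3.5],[0,0,0],36],[[0,0,-4],[0,0,0],36],[[0,0,-4],[0,0,0],36]]'; python3 g.py 626.5 242.5 78 6
```

```text
time_s: 33.77
eef_pos: [0.4797, -0.0025, -0.0221]
tool_rot: [2.102, 2.334, 0.001]
contact_force: [0.5, -0.4, -0.9]
width: 0.0425
grasp_force: 30.0
time_s: 34.6
eef_pos: [0.4811, -0.0026, 0.0802]
tool_rot: [2.1, 2.331, 0.005]
contact_force: [1.0, -0.0, -0.8]
width: 0.0427
grasp_force: 30.0
t 34.6 mm [481.1  -2.6  80.2] F [ 1.  -0.  -0.8] w 42.7 g 30.0
shift [9.15 6.8  0.12] turn [ 0.05  0.01 -0.01]
```

```bash
python3 -m pendant '[[[0.7,0.5,0],[0,0,0],36],[[1.9,1.4,0],[0,0,0],36],[[3.1,2.3,0],[0,0,0],36],[[4.3,3.2,0],[0,0,0],36],[[5.5,4.1,0],[0,0,0],36],[[6.7,5,0],[0,0,0],36],[[7.8,5.8,0],[0,0,0],36],[[8.6,6.4,0],[0,0,0],36],[[9.15,6.8,0],[0,0,0],36],[[9.15,6.8,0],[0,0,0],36]]'; python3 -m pendant '[[[0,0,0],[0,0,0],36],[[0,0,0],[0,0,0],36],[[0,0,0],[0,0,0],36],[[0,0,0],[0,0,0],36],[[0,0,0],[0,0,0],36],[[0,0,0],[0,0,0],36],[[0,0,0],[0,0,0],36],[[0,0,0],[0,0,0],36],[[0,0,0],[0,0,0],36],[[0,0,0],[0,0,0],36]]'; python3 g.py 626.3 242 -4 6;  python3 - <<'E'
from h import *
s=robot.state();p=robot.get_image("wrist");q=robot.get_image("scene")
a=cv2.resize(q["color"][190:280,310:410],(467,420),interpolation=cv2.INTER_CUBIC)
b=np.hstack([p["color"][:,100:430],a]);cv2.imwrite("pics/c11.png",b[:,:,::-1])
E
```

```text
time_s: 35.43
eef_pos: [0.6242, 0.2474, 0.0763]
tool_rot: [-2.096, -2.337, -0.003]
contact_force: [-0.6, 0.9, -0.4]
width: 0.0426
grasp_force: 30.0
time_s: 36.27
eef_pos: [0.6244, 0.2427, 0.0774]
tool_rot: [-2.102, -2.334, 0.0]
contact_force: [-0.3, -1.1, -0.5]
width: 0.0426
grasp_force: 30.0
t 36.27 mm [624.4 242.7  77.4] F [-0.3 -1.1 -0.5] w 42.6 g 30.0
shift [-0.03  0.07  3.26] turn [-0.  0. -0.]
```

View pics/c11.png

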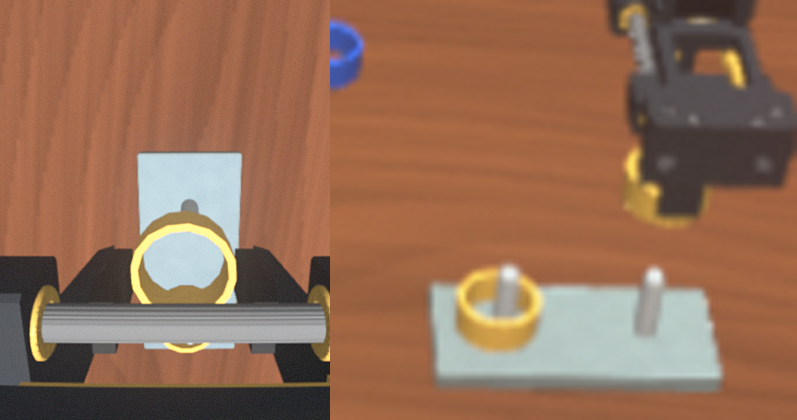

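The first ring is flat on its post at (499,310). The second ring hangs over the far post, so I lower it the same way.

```bash
python3 -m pendant '[[[0,0.09,0.5],[0,0,0],36],[[0,0.09,0.9],[0,0,0],36],[[0,0.09,1.3],[0,0,0],36],[[0,0.09,1.7],[0,0,0],36],[[0,0.09,2.1],[0,0,0],36],[[0,0.09,2.5],[0,0,0],36],[[0,0.09,2.8],[0,0,0],36],[[0,0.09,3.1],[0,0,0],36],[[0,0.09,3.26],[0,0,0],36],[[0,0.09,3.26],[0,0,0],36]]'; python3 g.py;  python3 -m pendant '[[[0,0,0],[0,0,0],47],[[0,0,0],[0,0,0],52],[[0,0,0],[0,0,0],56],[[0,0,0],[0,0,0],56],[[0,0,0],[0,0,0],56],[[0,0,-0.4],[0,0,0],56],[[0,0,-1.2],[0,0,0],56],[[0,0,-2.2],[0,0,0],56],[[0,0,-3.2],[0,0,0],56],[[0,0,-4],[0,0,0],56]]'; python3 -m pendant '[[[-3,-7,-2],[0,0,0],56],[[-3,-7,-2],[0,0,0],56],[[-3,-7,-2],[0,0,0],56],[[-3,-7,-2],[0,0,0],56],[[-3,-7,-2],[0,0,0],56],[[-3,-7,-2],[0,0,0],56],[[-3,-7,-2],[0,0,0],56],[[-3,-7,-2],[0,0,0],56],[[-3,-7,-2],[0,0,0],56],[[-3,-7,-2],[0,0,0],56]]'
python3 - <<'E'
from h import *
p=robot.get_image("top");q=robot.get_image("scene")
a=cv2.resize(p["color"][130:195,160:370],(798,247),interpolation=cv2.INTER_CUBIC)
b=cv2.resize(q["color"][215:290,165:405],(798,249),interpolation=cv2.INTER_CUBIC)
cv2.imwrite("pics/c12.png",np.vstack([a,b])[:,:,::-1])
E
```

```text
time_s: 37.2
eef_pos: [0.6261, 0.2427, -0.0052]
tool_rot: [-2.102, -2.334, 0.002]
contact_force: [0.7, -0.3, -1.0]
width: 0.0426
grasp_force: 30.0
t 37.2 mm [626.1 242.7  -5.2] F [ 0.7 -0.3 -1. ] w 42.6 g 30.0
time_s: 38.03
eef_pos: [0.6272, 0.2434, 0.0987]
tool_rot: [2.102, 2.334, 0.003]
contact_force: [1.0, 0.1, 0.5]
width: 0.0561
grasp_force: 0.0
time_s: 38.87
eef_pos: [0.4613, 0.151, 0.1458]
tool_rot: [-2.102, -2.334, -0.001]
contact_force: [0.3, 0.4, -0.2]
width: 0.0558
grasp_force: 0.0
```

View pics/c12.png

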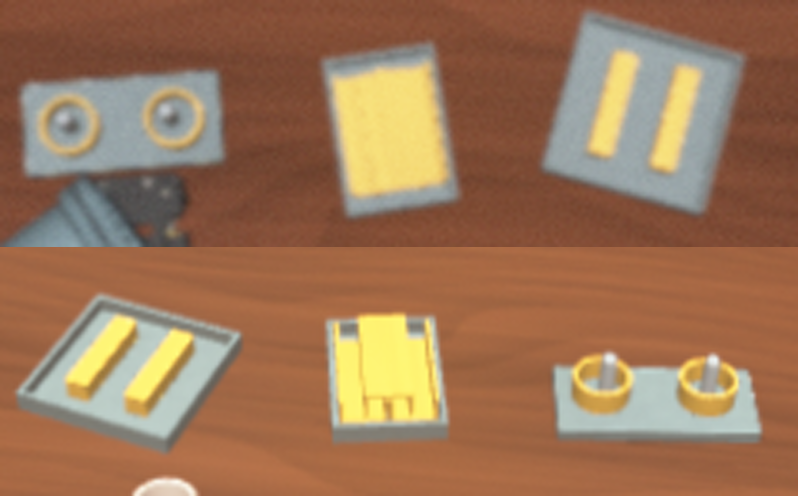

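Both bars are flat in the tray and both rings are down on their posts. The channel is nested, so I check its lengthwise offset before handing in.

```bash
python3 - <<'E'
from h import *
q=robot.get_image("scene")
X=px2w(q,[(280.8,260.2),(280.2,235.8)],.029);print(X.round(4),np.linalg.norm(X[0]-X[1]))
t=np.radians(11.1);A=np.array([[np.cos(t),-np.sin(t)],[np.sin(t),np.cos(t)]]);c=np.array([.6297,.0018])
print("in tray frame",(X[:,:2]-c)@A)
a=px2w(q,[(165+v[0]/3.325,215+(v[1]-247)/3.32) for v in [(327,320),(434,318),(447,424),(334,428)]],.016);print("tray rim mean",a.mean(0))
# overlays
im=cv2.resize(q["color"],None,fx=5,fy=5,interpolation=cv2.INTER_CUBIC)
for dx,col in((0,(255,0,0)),(-.01,(0,0,255))):
    P=w2px(q,[[*(c+A@np.array([x+dx,y])),.029] for x,y in [(.045,.018),(-.045,.018),(-.045,-.018),(.045,-.018)]]);cv2.polylines(im,[(P*5+2).round().astype(int)],True,col,1)
cv2.imwrite("pics/c13.png",im[1120:1400,1180:1620,::-1])
E
```

```text
[[ 0.6788  0.0096  0.029 ]
 [ 0.5885 -0.0038  0.029 ]] 0.09131300819863995
in tray frame [[ 0.04971454 -0.0017654 ]
 [-0.04149975  0.00247944]]
tray rim mean [0.63590163 0.00441817 0.016     ]
```

View pics/c13.png

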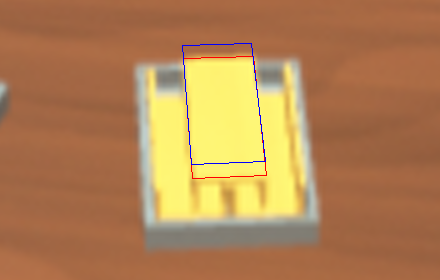

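The channel top fits the z = 29 mm outline (red) closely, so it is seated, centred and parallel. I hand in.

```bash
python3 -c "
from bench import robot
print(robot.close_job())"
```

```text
the job is handed in; nothing more can be done
None
```

The job is handed in: both bars lie flat in their tray, one ring sits on each post, and the channel is nested legs-down between the other two. I didn't touch the red lid or the charcoal block. The final camera views showed all five in place, but `close_job()` returned no verdict.

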